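# Index the sample carousel one hole to bring the red-capped tube under the probe

### The arm

A 6-joint arm with a two-finger parallel gripper is mounted at the origin on the work surface. World frame = base frame: x ahead of the robot, y to its left, z up, the work surface at z = 0. Lengths are in m, angles in rad, forces in N, time in s.
With the tool pointing down it reaches from about 0.375 to 0.975 m from the base axis. Payload 3.8 kg.
Tool frame: the origin (TCP) lies midway between the tips of the shut fingers; the grasp point (between the pads) lies 19 mm behind it; z points along the fingers, y is the direction in which the jaws open and shut (so a half turn about z gives the same grasp; the last joint's range is limited). The gripper opens to 85 mm and grips with 20 to 120 N. Pads are 22 mm wide; open, the fingers measure 114 mm over their backs; the gripper's body (76 mm by 85 mm) begins 54 mm behind the grasp point. The pads swing forward as they close: fully open they stand 13 mm farther back than shut.
Start: joints at [-1.36, 0.264, 1.604, -0, 1.274, -0.037], TCP at [0.166, -0.654, 0.231] pointing down, gripper open.
Joint ranges: [-2.63, 2.63], [-0.94, 2.18], [0.31, 2.57], [-1.31, 4.45], [0, 2.66], [-2.55, 2.55]. Speed limits (rad/s): [2.57, 2.57, 3.14, 3.14, 3.14, 3.14].

### API

Orientations are given as a unit quaternion [x, y, z, w].
In Python, from workcell import readout, cams, workorder gives the robot as it stands.
- The arm moves only by the tool drive_tool, never from a script. Its argument "steps" is a list of rows, each a list of 3 entries, a list of its own where there are three numbers: the opening, from 0 (shut) to 1 (fully open), then the shift along the tool's x, y, z in cm, then the turn about the tool's z in rad. A call has 1 to 5 rows; each row is the pose to reach, as a shift and turn from the pose measured when the call began, along the tool's axes at that moment; what a row does not reach only later rows make up. A row lasts 1/10 s, in which the tool goes at most 50 mm and 8.59 degrees, less where a joint would pass 70% of its speed; a pose out of reach is approached as far as the arm can. A call with a gripper value outside its range is refused whole. The fingers move at their own pace and stop on an object; "newtons" is the grip in N (left out, the last holds). Time passes only in rows, so rows that repeat a pose let the fingers close. It gives the time, the measured TCP pose, the force and the opening at its end, in the units of the state.
- readout.observe(): the state, without advancing time (a new reading comes with each control period).
- cams.read_camera(name): name is "side" or "top" or "wrist"; returns (picture, depth): 480x640x3 uint8, red, green, blue; 480x640 float32, m along the optical axis (not along the pixel's ray), 0 where there is no reading.
- cams.camera_params(name): a dict with "fovy" (degrees; the focal length in pixels is half the picture's height over the tangent of half this angle, whatever the lens; pixels are square), "cx", "cy" (the principal point, pixels), "dist_coeffs" ([k1, k2, p1, p2, k3] as OpenCV has them; the pictures are not rectified), "rvec" (rotation vector, rad) and "tvec" (3), from world to camera coordinates, as OpenCV has them; the wrist camera has in their place "T_tool_cam" (4x4, takes a point from camera to tool coordinates, whose origin is the TCP and whose axes are the flange's). Camera axes: x right, y down, z forward; pixel columns grow to the right and rows downward; lengths in m; the calibration is good to about 2 mm. A picture is of the moment at which its call begins: read the wrist's pose just before it. camera_params takes no time and is no camera call.
- workorder.job_done(): hands the job in, once; it reports no verdict.
Trained networks look in the newest picture that a camera, given by its name, has taken for a name from the list of things; names that differ only in an ending like _2 or _b are one class to them, and where a whole thing is asked for, a point or a joint stands for the part that bears it (a point fixed in the world has none). Each returns a list of dicts, best first, with "confidence" (0 to 1); they miss things now and then, are a little off and sometimes report something else, mostly with a low value. They report only what shows in the picture. A call takes as long as a camera call.
- cams.search_frame(camera, label): "position" ([x, y, z] in m, in world coordinates, good to about 4 mm: the middle of the surface that is visible of it).
- cams.trace(camera, label): "mask" (480x640 bool, what is visible of it).
The state is a dict: "clock": time; "joint_pos": joint angles; "joint_velocities": joint speeds; "effort": joint torques, N m; "ee_pos": TCP position; "eef_rot": TCP orientation; "force": force on the tool from outside, world axes, zero at the start; "ft_torque": the same for the moment, N m; "opening": finger opening in m.
Only numpy, scipy, OpenCV 4.12 (cv2) and the standard library are available. Lean on these libraries where they do the work, as an engineer would, in place of code of your own. Each camera call takes 0.05 s, during which the arm holds its last target. There are 200 camera calls.

### The job

On the sample carousel, press the yellow indexing plunger in with the fingertips and, with the table freed, turn it by one hole, so that the red-capped tube comes under the sampling probe and the plunger springs fully up into that hole, locking the table. Nothing needs to be gripped: do not touch or lift the sample tubes, and leave the other things on the bench where they are. Finish with the robot clear of everything.

Things in the scene. Friction and masses are not known exactly. Their poses are not given: they have to be found in the camera images.
- table_axis (a point): centre of the top face of the sample carousel's round grey plate (216 mm diameter, top 64 mm above the bench), on its vertical turning axis. Around the plate lies a fixed aluminium index ring with six slot-like holes every 60 degrees, inside a white base of 284 mm diameter that is fixed to the bench. Its x axis points to the sampling probe, its z axis up; it does not turn with the plate
- probe_station (a point): tip of the thin steel needle of the fixed sampling probe, 185 mm above the bench, pointing down at the tube seat 85 mm from the turning axis; its grey arm (228 to 244 mm above the bench) comes in from a steel post (18 mm diameter) outside the base, on the side of the carousel opposite to where the plunger starts
- carousel (a joint): angle of the plate in rad, anticlockwise positive seen from above; about 0 at the start, with the index pin in a hole. Neighbouring holes are at -1.047 and +1.047, where the pin again drops in with about 0.02 rad of play; stops at -2.3 and +2.3. Once unlocked it turns with light friction (1 to 1.5 N at the plunger's radius). Locked, it does not turn
- plunger (a joint): how far the indexing plunger is pressed in, in m: 0 fully up, 0.012 at its stop. At a hole it is up (pin in the hole, plate locked); pressed 9 mm or more the pin clears the ring and the plate is free. Released between holes it rests at about 0.008 under the ring; it springs up by itself when a hole comes over the pin to within about 5 mm (0.045 rad). Spring: 6 N to start, 9 N fully in
- plunger_top (a point): centre of the flat top of the plunger's round yellow cap (38 mm diameter, 9 mm thick), 110 mm above the bench when up, 84 mm from the turning axis. The plunger stands on the plate and travels round with it; it is pressed straight down. Below the cap is a fixed black collar on the plate (48 mm diameter, top 88 mm above the bench; its outside can be pushed to turn the plate). Pressing on the cap with fingertips and moving them round the axis drags the plate along by friction
- white_tube_cap (a point): top centre of the white-capped sample tube (15 mm diameter, 100 mm long, cap 17 mm), 169 mm above the bench, standing loose in a green seat (24 mm square, 45 mm high) on the plate, 85 mm from the axis; at the start it is under the probe, opposite to the plunger
- red_tube_cap (a point): the same for the red-capped tube; at the start it stands one place (60 degrees) to one side or the other of the probe
- blue_tube_cap (a point): the same for the blue-capped tube, one place to the other side of the probe
- reagent_bottle: white bottle, 60 mm diameter, 130 mm tall, blue cap; origin at the centre of its underside. Bystander
- specimen_jar: clear jar, 60 mm diameter, 70 mm tall, orange lid; origin at the centre of its underside. Bystander
- beaker: open glass beaker, 70 mm across, 90 mm tall; origin at the centre of its underside. Bystander
- tip_box: blue box 90 x 120 x 60 mm tall; origin at the centre of its underside. Bystander
- marker: white pen with a black cap lying along its x axis, 130 mm long, 12 mm thick; origin under its middle. Bystander
- white_tube: the white-capped tube itself; origin at the centre of its underside, 69 mm above the bench
- red_tube: the red-capped tube itself; origin at the centre of its underside, 69 mm above the bench
- blue_tube: the blue-capped tube itself; origin at the centre of its underside, 69 mm above the bench

How it is judged:
On the way, in this order (a step that is already met when the one before it is completed fails the run):
1. the plunger is pressed in by the fingers until its pin is out of the starting hole (value of joint plunger above 0.007 m and contact force between the fingers and plunger above 1 N and value of joint carousel between -0.5 and 0.5 rad), for 0.05 s.
2. the table is turned one hole, the red-capped tube is under the probe and the plunger is up in the hole (horizontal distance between red_tube_cap and probe_station below 0.01 m and (value of joint carousel between -1.1072 and -0.9872 rad or value of joint carousel between 0.9872 and 1.1072 rad) and value of joint plunger below 0.003 m), for 0.2 s.
At the end, for the whole second after the job is handed in: The table stands still one hole from where it started (within 0.06 rad), the red-capped tube within 10 mm (horizontally) of the probe's needle, the plunger up in the hole (pressed less than 3 mm), and the three tubes seated in the table at their height (all of step 2 and velocity of joint carousel between -0.05 and 0.05 rad/s and height (world z) of white_tube_cap between 0.16 and 0.178 m and height (world z) of red_tube_cap between 0.16 and 0.178 m and height (world z) of blue_tube_cap between 0.16 and 0.178 m); the robot touches nothing.
It fails at once if a sample tube is touched by the robot (contact force between any of the arm, the fingers and white_tube above 0.5 N or contact force between any of the arm, the fingers and red_tube above 0.5 N or contact force between any of the arm, the fingers and blue_tube above 0.5 N).
It fails at once if a sample tube is lifted or tipped out of its seat (height (world z) of any of white_tube_cap, red_tube_cap, blue_tube_cap above 0.184 m or angle between any of white_tube_cap, red_tube_cap, blue_tube_cap's own z axis and vertical above 0.35 rad).
It fails at once if something else on the bench is moved by more than 15 mm or lifted (distance of any of reagent_bottle, specimen_jar, beaker, tip_box, marker from where it was at the start of the episode above 0.015 m).
It fails at once if the plate is turned a second hole or more (value of joint carousel above 1.9 rad or value of joint carousel below -1.9 rad).
It also fails if it takes over 38 s, if anything falls off the work surface, if the arm or the gripper's body presses on something with over 40 N, if the wrist force passes 120 N, or if a joint passes its speed limit or range.

## Working session

There is one attempt and no reset: what is moved stays moved. The work goes in short steps, Python scripts to look and compute and a tool call to move; the robot and the scene stay as the last step left them, time stands still between calls to the robot, and variables do not carry over. Pictures are saved under pics/ and viewed, about 8 in all and at most 12, crops included, and the job is handed in when it is done.

Besides the shell and the picture viewer there is one more tool, called after "Emit:" in YAML: its name, and indented under it one key for each argument. drive_tool: Moves the arm, as the interface text tells. Its arguments: {"type":"object","properties":{"steps":{"type":"array","items":{"type":"array"}},"newtons":{"type":"number"}},"required":["steps"]}

```bash
mkdir -p pics
cat > h.py <<'E'
import numpy as np, cv2
from workcell import readout, cams, workorder
def snap(cam,fn):
    im,d=cams.read_camera(cam); cv2.imwrite('pics/'+fn,im[:,:,::-1]); return im,d
E
python3 - <<'E'
from h import *
s=readout.observe(); print(s)
for c in ['top','side']:
    im,d=snap(c,c+'0.png'); 
    p=cams.camera_params(c); R=cv2.Rodrigues(np.array(p['rvec']))[0]; print(c,-R.T@np.array(p['tvec']).ravel())
    for n in ['plunger_top','red_tube_cap','white_tube_cap','blue_tube_cap','carousel','reagent_bottle','specimen_jar','beaker','tip_box','marker']:
        print(n,[(np.round(r['position'],3).tolist(),round(r['confidence'],2)) for r in cams.search_frame(c,n)[:2]])
a=cv2.imread('pics/top0.png');b=cv2.imread('pics/side0.png')
E
```

```text
{'clock': 0.0, 'joint_pos': array([-1.35991841e+00,  2.64765478e-01,  1.60537233e+00, -2.83718949e-06,
        1.27371723e+00, -3.69283131e-02]), 'joint_velocities': array([ 5.46068235e-04,  1.47786619e-03,  5.34900545e-05, -1.67561070e-03,
        8.14308639e-04, -8.34565356e-04]), 'effort': array([ 1.45309219e-03, -5.15105152e+01, -3.67313075e+01,  1.88122772e-04,
        1.30208221e-02, -8.08070325e-06]), 'ee_pos': array([ 0.16538704, -0.65366552,  0.22995464]), 'eef_rot': array([ 9.92333138e-01,  1.23586664e-01, -9.96117098e-05, -1.12679436e-03]), 'force': array([-0.12020985,  0.75459211, -0.15788637]), 'ft_torque': array([ 0.02984119,  0.01111309, -0.03011105]), 'opening': 0.08542781566461483}
top [0.29530963 0.01333097 1.1638111 ]
plunger_top [([0.52, 0.082, 0.066], 0.72), ([0.451, 0.043, 0.11], 0.53)]
red_tube_cap [([0.53, 0.165, 0.165], 0.65), ([0.524, 0.085, 0.062], 0.56)]
white_tube_cap []
blue_tube_cap [([0.445, -0.419, 0.062], 0.22)]
carousel [([0.521, 0.08, 0.065], 0.97)]
reagent_bottle [([0.438, 0.4, 0.086], 0.97), ([0.31, -0.284, 0.011], 0.45)]
specimen_jar [([0.597, 0.432, 0.07], 0.76)]
beaker [([0.657, -0.449, 0.057], 0.6), ([0.525, 0.087, 0.061], 0.35)]
tip_box [([0.441, -0.419, 0.064], 0.67), ([0.529, 0.168, 0.162], 0.28)]
marker [([0.31, -0.285, 0.013], 0.51), ([0.445, -0.418, 0.062], 0.49)]
side [0.10179573 0.64495091 0.88938617]
plunger_top [([0.451, 0.049, 0.11], 0.77)]
red_tube_cap [([0.529, 0.175, 0.145], 0.59)]
white_tube_cap [([0.598, 0.123, 0.146], 0.64)]
blue_tube_cap [([0.595, 0.042, 0.145], 0.71)]
carousel [([0.522, 0.092, 0.065], 0.86)]
reagent_bottle [([0.43, 0.428, 0.083], 0.82)]
specimen_jar [([0.589, 0.446, 0.062], 0.7), ([0.513, 0.131, 0.064], 0.37)]
beaker [([0.654, -0.426, 0.064], 0.96), ([0.428, 0.425, 0.081], 0.39)]
tip_box [([0.439, -0.404, 0.06], 0.74)]
marker [([0.316, -0.272, 0.011], 0.59), ([0.516, 0.13, 0.065], 0.4)]
```

View pics/top0.png

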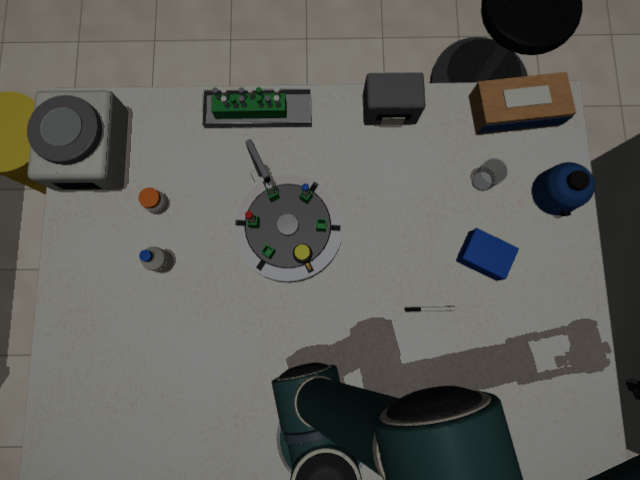

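View pics/side0.png

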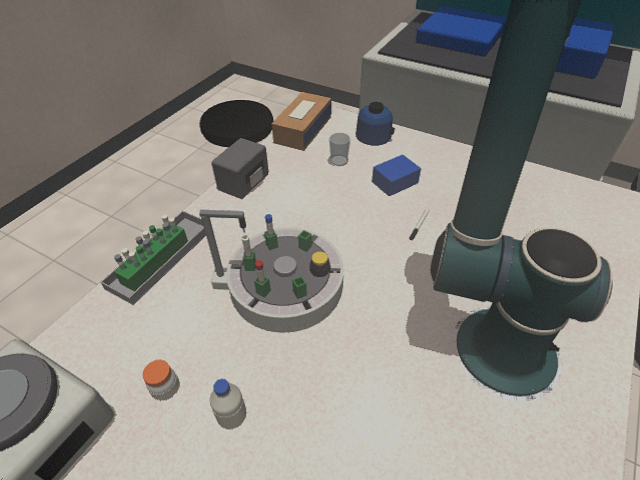

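The views agree. Plunger is at about (0.451, 0.046), the axis near (0.524, 0.085), and the red tube at +60° from the probe, so the plate must turn clockwise (−60°). Moving over the plunger with the fingers shut.

Emit:
drive_tool:
  steps:
    - [0,[44.9,-60.8,2],0]
    - [0,[44.9,-60.8,2],0]
    - [0,[44.9,-60.8,2],0]
    - [0,[44.9,-60.8,2],0]
    - [0,[44.9,-60.8,2],0]

```text
clock: 1.6
ee_pos: [0.2606, -0.4213, 0.2247]
eef_rot: [0.992, 0.123, 0.0, 0.0]
force: [0.9, 0.0, 0.3]
opening: 0.0123
```

Emit:
drive_tool:
  steps:
    - [0,[29.9,-40.6,1.4],0]
    - [0,[29.9,-40.6,1.4],0]
    - [0,[29.9,-40.6,1.4],0]
    - [0,[29.9,-40.6,1.4],0]
    - [0,[29.9,-40.6,1.4],0]

```text
clock: 2.1
ee_pos: [0.3549, -0.1899, 0.2182]
eef_rot: [0.992, 0.123, 0.001, 0.001]
force: [0.3, 0.1, 0.3]
opening: -0.0001
```

Emit:
drive_tool:
  steps:
    - [0,[14.4,-19.5,1],0]
    - [0,[14.4,-19.5,1],0]
    - [0,[14.4,-19.5,1],0]
    - [0,[14.4,-19.5,1],0]
    - [0,[14.4,-19.5,1],0]

```text
clock: 2.6
ee_pos: [0.4476, 0.0368, 0.2085]
eef_rot: [0.992, 0.123, 0.002, 0.001]
force: [1.0, -0.9, -0.5]
opening: 0.0
```

```bash
cat >> h.py <<'E'
from scipy.spatial.transform import Rotation as Ro
def pose(cam,s):
    p=cams.camera_params(cam); f=240/np.tan(np.radians(p['fovy'])/2)
    K=np.array([[f,0,p['cx']],[0,f,p['cy']],[0,0,1]])
    if cam=='wrist':
        T=np.eye(4);T[:3,:3]=Ro.from_quat(s['eef_rot']).as_matrix();T[:3,3]=s['ee_pos']
        T=T@np.array(p['T_tool_cam'])
    else:
        R=cv2.Rodrigues(np.array(p['rvec']))[0];T=np.eye(4);T[:3,:3]=R.T;T[:3,3]=-R.T@np.array(p['tvec']).ravel()
    return K,np.array(p['dist_coeffs']),T
def onplane(cam,s,uv,z):
    K,D,T=pose(cam,s)
    n=cv2.undistortPoints(np.array(uv,float).reshape(-1,1,2),K,D).reshape(-1,2)
    r=np.c_[n,np.ones(len(n))]@T[:3,:3].T
    return T[:3,3]+r*((z-T[2,3])/r[:,2])[:,None]
def totool(s,d): return Ro.from_quat(s['eef_rot']).inv().apply(d)*100
E
python3 - <<'E'
from h import *
for c in ['wrist','top','side']:
    s=readout.observe(); im,d=snap(c,c+'1.png'); hsv=cv2.cvtColor(im,cv2.COLOR_RGB2HSV)
    m=cv2.inRange(hsv,(22,120,60),(35,255,255))
    n,l,st,ce=cv2.connectedComponentsWithStats(m)
    for i in np.argsort(-st[1:,4])[:3]+1:
        u,v=ce[i]; print(c,'yellow',st[i],ce[i].round(1),onplane(c,s,[ce[i]],0.11).round(4))
    for n,z in [('plunger_top',.11),('red_tube_cap',.169),('blue_tube_cap',.169)]:
        print(n,[(np.round(r['position'],3).tolist(),round(r['confidence'],2)) for r in cams.search_frame(c,n)[:2]])
print(s['clock'],s['ee_pos'],s['joint_pos'],s['force'])
E
```

```text
wrist yellow [ 278  206   52   52 2102] [303.5 231.6] [[0.4526 0.0473 0.11  ]]
plunger_top [([0.45, 0.047, 0.111], 0.78)]
red_tube_cap [([0.526, 0.161, 0.157], 0.76)]
blue_tube_cap [([0.585, 0.036, 0.13], 0.71)]
top yellow [   0   92   35   81 2281] [ 14.1 129.9] [[0.7705 0.7736 0.11  ]]
top yellow [295 254  13   6  44] [300.8 256.6] [[0.437  0.0481 0.11  ]]
top yellow [ 42 192   1   1   1] [ 42. 192.] [[0.6065 0.6878 0.11  ]]
plunger_top [([0.438, 0.04, 0.11], 0.56)]
red_tube_cap [([0.526, 0.168, 0.17], 0.61)]
blue_tube_cap []
side yellow [324 258   3   3   6] [325.3 259.2] [[0.4346 0.0431 0.11  ]]
plunger_top [([0.448, 0.05, 0.11], 0.58)]
red_tube_cap [([0.528, 0.17, 0.146], 0.7)]
blue_tube_cap []
3.0 [0.44667772 0.03309292 0.20811469] [ 1.94380292e-02 -1.62132083e-01  2.09387997e+00 -1.52379613e-03
  1.20793356e+00  1.34637970e+00] [-1.03236411 -0.33035172 -0.03880854]
```

View pics/wrist1.png

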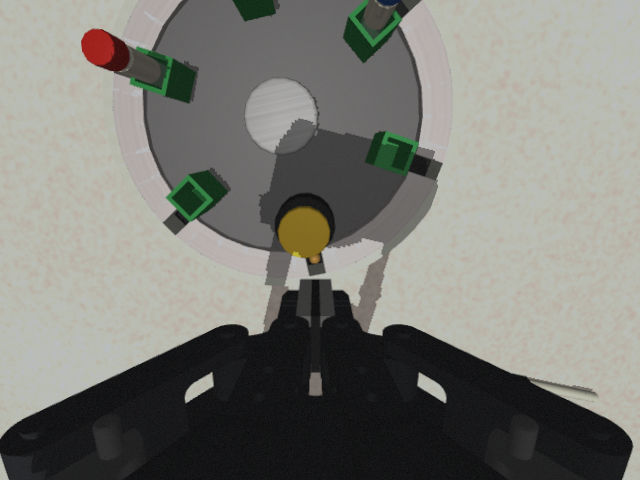

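The plunger cap (303,231), hub (281,116), empty seats (190,197) and (393,151), red tube (100,48) are all visible. Computing the axis and the moves needed.

Run:
```python
from h import *
from scipy.optimize import least_squares
s=readout.observe(); im,d=snap('wrist','wrist2.png'); hsv=cv2.cvtColor(im,cv2.COLOR_RGB2HSV)
m=cv2.inRange(hsv,(22,120,60),(35,255,255)); n,l,st,ce=cv2.connectedComponentsWithStats(m); c=ce[1+np.argmax(st[1:,4])]
pl=onplane('wrist',s,[c],.11)[0]; print('plunger',c,pl)
# green seats: points with depth near z=.109
K,D,T=pose('wrist',s)
g=cv2.inRange(hsv,(45,80,40),(80,255,255)); vv,uu=np.nonzero(g)
n=cv2.undistortPoints(np.c_[uu,vv].astype(float).reshape(-1,1,2),K,D).reshape(-1,2)
P=(np.c_[n,np.ones(len(n))]*d[vv,uu][:,None])@T[:3,:3].T+T[:3,3]
k=(abs(P[:,2]-.109)<.003); mm=np.zeros(g.shape,np.uint8); mm[vv[k],uu[k]]=255
mm=cv2.morphologyEx(mm,cv2.MORPH_CLOSE,np.ones((5,5)))
pts=[pl[:2]];
n,l,st,ce=cv2.connectedComponentsWithStats(mm)
for i in range(1,n):
    if st[i,4]>100:
        r=cv2.minAreaRect(np.argwhere(l==i)[:,::-1].astype(np.float32)); q=onplane('wrist',s,[r[0]],.109)[0]; print(st[i],r[0],r[1],q.round(4)); 
        if st[i,1]>2: pts.append(q[:2])
pts=np.array(pts); f=least_squares(lambda a:np.hypot(*(pts-a).T)-.0848,[.524,.085],loss='soft_l1',f_scale=.002)
a=f.x; print('axis',a,'res',f.fun,'ang',np.degrees(np.arctan2(*(pts-a).T[::-1])))
v=pl[:2]-a; print('R',np.hypot(*v)); print('s',s['ee_pos'],s['eef_rot'],s['clock'])
print('to plunger tool cm',totool(s,pl-s['ee_pos']))
for t in range(0,-70,-10):
    x=a+Ro.from_euler('z',t,degrees=True).as_matrix()[:2,:2]@v; print(t,x.round(4),totool(s,np.r_[x-pl[:2],0]).round(2))
```

```text
plunger [299.20780442 229.55759285] [0.45254878 0.04721585 0.11      ]
[343   0  53  46 606] (367.7320556640625, 15.091146469116211) (42.144775390625, 42.59075164794922) [0.5966 0.0376 0.109 ]
[124  44  45  50 613] (145.59788513183594, 68.68683624267578) (43.90608596801758, 39.01436996459961) [0.5325 0.1685 0.109 ]
[368 128  46  45 639] (390.6138610839844, 150.5107879638672) (36.11097717285156, 36.61021423339844) [ 5.211e-01 -3.000e-04  1.090e-01]
[161 173  48  47 635] (184.50001525878906, 195.50001525878906) (35.35533905029297, 33.941123962402344) [0.4568 0.1312 0.109 ]
axis [0.52815345 0.08427521] res [-0.00060106 -0.00047372  0.00011182  0.00060518] ang [-153.88716059   87.05572816  -94.73628786  146.67120596]
R 0.08419894095051808
s [0.44689616 0.03335124 0.20819057] [9.92542136e-01 1.21895827e-01 1.02418520e-03 6.82900163e-04] 3.2
to plunger tool cm [ 0.8656231  -1.22424289  9.81873747]
0 [0.4525 0.0472] [0. 0. 0.]
-10 [0.4473 0.0609] [-0.18 -1.46 -0.  ]
-20 [0.4444 0.0753] [-0.11 -2.92 -0.  ]
-30 [0.4441 0.09  ] [ 0.22 -4.35 -0.01]
-40 [0.4464 0.1045] [ 0.79 -5.71 -0.01]
-50 [0.4512 0.1184] [ 1.59 -6.94 -0.01]
-60 [0.4583 0.1312] [ 2.59 -8.01 -0.01]
```

Emit:
drive_tool:
  steps:
    - [0,[0.85,-1.2,4],0]
    - [0,[0.85,-1.2,7.5],0]
    - [0,[0.85,-1.2,8.8],0]
    - [0,[0.85,-1.2,8.8],0]
    - [0,[0.85,-1.2,8.8],0]

```text
clock: 3.75
ee_pos: [0.4532, 0.0469, 0.1212]
eef_rot: [0.993, 0.122, 0.002, 0.001]
force: [0.6, -0.4, 0.3]
opening: -0.0001
```

Emit:
drive_tool:
  steps:
    - [0,[0,0,1.0],0]
    - [0,[0,0,1.6],0]
    - [0,[0,0,2.0],0]
    - [0,[0,0,2.3],0]
    - [0,[0,0,2.3],0]

```text
clock: 4.25
ee_pos: [0.4554, 0.0469, 0.0999]
eef_rot: [0.993, 0.122, 0.004, 0.001]
force: [-1.3, -0.4, 8.6]
opening: -0.0
```

Emit:
drive_tool:
  steps:
    - [0,[0,0,0.3],0]
    - [0,[-0.1,0,0.4],0]
    - [0,[-0.2,-0.35,0.4],0]
    - [0,[-0.27,-0.75,0.4],0]
    - [0,[-0.35,-1.46,0.4],0]

```text
clock: 4.75
ee_pos: [0.4508, 0.0599, 0.098]
eef_rot: [0.993, 0.122, 0.006, 0.001]
force: [0.4, -1.8, 8.7]
opening: -0.0003
```

```bash
cat > chk.py <<'E'
from h import *
import sys
s=readout.observe(); im,d=snap('wrist',sys.argv[1]); print(s['ee_pos'],s['force'],s['clock'])
hsv=cv2.cvtColor(im,cv2.COLOR_RGB2HSV); K,D,T=pose('wrist',s)
g=cv2.inRange(hsv,(45,80,40),(80,255,255)); vv,uu=np.nonzero(g)
n=cv2.undistortPoints(np.c_[uu,vv].astype(float).reshape(-1,1,2),K,D).reshape(-1,2)
P=(np.c_[n,np.ones(len(n))]*d[vv,uu][:,None])@T[:3,:3].T+T[:3,3]
k=(abs(P[:,2]-.109)<.004); mm=np.zeros(g.shape,np.uint8); mm[vv[k],uu[k]]=255
mm=cv2.morphologyEx(mm,cv2.MORPH_CLOSE,np.ones((5,5)))
n,l,st,ce=cv2.connectedComponentsWithStats(mm); a=np.array([.52815,.08428])
for i in range(1,n):
    if st[i,4]>60:
        r=cv2.minAreaRect(np.argwhere(l==i)[:,::-1].astype(np.float32)); q=onplane('wrist',s,[r[0]],.109)[0]; v=q[:2]-a
        print(st[i],np.round(r[1]),q.round(4),'R',np.hypot(*v).round(4),'deg',np.degrees(np.arctan2(v[1],v[0])).round(1))
m=cv2.inRange(hsv,(22,120,60),(35,255,255)); n,l,st,ce=cv2.connectedComponentsWithStats(m)
j=1+np.argmax(st[1:,4]); uv=ce[j].round().astype(int)
M=l==j; dd=d[M]; vv,uu=np.nonzero(M)
n=cv2.undistortPoints(np.c_[uu,vv].astype(float).reshape(-1,1,2),K,D).reshape(-1,2)
P=(np.c_[n,np.ones(len(n))]*dd[:,None])@T[:3,:3].T+T[:3,3]; P=P[dd>0]
print('yellow',st[j],np.median(P,0).round(4))
E
python3 chk.py wrist3.png
```

```text
[0.45076833 0.05989166 0.09804069] [ 0.37149482 -1.84997185  8.70432633] 4.75
[  38    0   88   47 1519] [46. 87.] [0.5364 0.1659 0.109 ] R 0.082 deg 84.3
[480   0  52  26 635] [25. 51.] [0.575 0.024 0.109] R 0.0764 deg -52.1
[ 452  173   88   81 2280] [64. 65.] [0.5077 0.0022 0.109 ] R 0.0846 deg -104.0
[  83  191   88   82 2251] [64. 63.] [0.4655 0.1415 0.109 ] R 0.0848 deg 137.6
yellow [ 274  264   83   55 1455] [0.46   0.0644 0.0981]
```

View pics/wrist3.png

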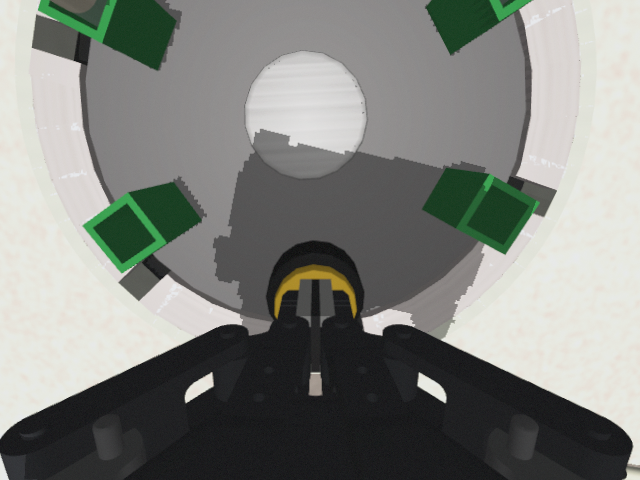

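Drag works: plate turned −9.2° with cap at 98 mm. Continuing round the arc.

Emit:
drive_tool:
  steps:
    - [0,[0,-0.71,0.2],0]
    - [0,[0.05,-1.41,0.2],0]
    - [0,[0.17,-2.11,0.2],0]
    - [0,[0.34,-2.79,0.2],0]
    - [0,[0.57,-3.47,0.2],0]

```text
clock: 5.3
ee_pos: [0.4499, 0.0964, 0.0982]
eef_rot: [0.993, 0.122, 0.008, 0.001]
force: [0.5, -1.6, 8.3]
opening: -0.0
```

```bash
python3 chk.py wrist4.png; python3 -c "
from h import *
s=readout.observe();print(s['eef_rot'])
a=np.array([.52815,.08428]);v=s['ee_pos'][:2]-a;print(np.hypot(*v),np.degrees(np.arctan2(v[1],v[0])))
for t in range(0,-36,-2):
    print(t,totool(s,np.r_[a+Ro.from_euler('z',t,degrees=True).as_matrix()[:2,:2]@v-s['ee_pos'][:2],0]).round(2))"
```

```text
[0.44986037 0.09637249 0.09819989] [ 0.53945452 -1.63129449  8.28691313] 5.3
[ 584   66   56   73 1916] [72. 55.] [0.557  0.0107 0.109 ] R 0.079 deg -68.6
[ 138  129   79   73 2325] [68. 67.] [0.495  0.1624 0.109 ] R 0.0849 deg 113.0
[ 473  259   80   76 2132] [57. 62.] [0.4754 0.0186 0.109 ] R 0.0843 deg -128.8
yellow [ 275  268   83   51 1109] [0.458  0.0996 0.0979]
[9.92561882e-01 1.21441610e-01 8.52917398e-03 3.14889386e-04]
0.07918156511766818 170.41769506619346
0 [0. 0. 0.]
-2 [ 0.11 -0.25  0.  ]
-4 [ 0.24 -0.5   0.  ]
-6 [ 0.37 -0.74  0.  ]
-8 [ 0.51 -0.98  0.01]
-10 [ 0.66 -1.21  0.01]
-12 [ 0.82 -1.44  0.01]
-14 [ 0.98 -1.66  0.01]
-16 [ 1.15 -1.88  0.01]
-18 [ 1.33 -2.09  0.02]
-20 [ 1.52 -2.29  0.02]
-22 [ 1.71 -2.49  0.02]
-24 [ 1.91 -2.68  0.03]
-26 [ 2.12 -2.86  0.03]
-28 [ 2.33 -3.04  0.03]
-30 [ 2.55 -3.21  0.03]
-32 [ 2.78 -3.37  0.04]
-34 [ 3.01 -3.52  0.04]
```

Emit:
drive_tool:
  steps:
    - [0,[0.29,-0.62,0.2],0]
    - [0,[0.63,-1.21,0.2],0]
    - [0,[1.0,-1.77,0.2],0]
    - [0,[1.45,-2.29,0.2],0]
    - [0,[1.85,-2.7,0.2],0]

```text
clock: 5.85
ee_pos: [0.4636, 0.1287, 0.0987]
eef_rot: [0.993, 0.121, 0.01, 0.0]
force: [-0.8, -1.3, 7.2]
opening: -0.0
```

```bash
python3 chk.py wrist5.png; python3 -c "
from h import *
s=readout.observe();print(s['eef_rot'])
a=np.array([.52815,.08428]);v=s['ee_pos'][:2]-a;print(np.hypot(*v),np.degrees(np.arctan2(v[1],v[0])))
for t in range(0,-6,-1):
    print(t,totool(s,np.r_[a+Ro.from_euler('z',t,degrees=True).as_matrix()[:2,:2]@v-s['ee_pos'][:2],0]).round(2))"
```

```text
[0.46356962 0.12865597 0.09867008] [-0.79329483 -1.32758713  7.1933796 ] 5.85
[ 595    0   45   78 1615] [77. 44.] [0.5915 0.0495 0.109 ] R 0.0722 deg -28.8
[ 216   84   80   83 2230] [69. 69.] [0.5299 0.1692 0.109 ] R 0.085 deg 88.8
[609 211  31  62 959] [61. 30.] [0.5226 0.0137 0.109 ] R 0.0708 deg -94.5
[466 340  55  37 820] [60. 29.] [0.4633 0.0463 0.109 ] R 0.0751 deg -149.6
yellow [272 272  83  49 832] [0.4696 0.1385 0.098 ]
[ 9.92546623e-01  1.21366407e-01  1.10155694e-02 -2.32515268e-04]
0.0782698086675112 144.74692941109123
0 [0. 0. 0.]
-1 [ 0.1  -0.09  0.  ]
-2 [ 0.21 -0.17  0.  ]
-3 [ 0.32 -0.26  0.01]
-4 [ 0.43 -0.34  0.01]
-5 [ 0.54 -0.42  0.01]
```

Emit:
drive_tool:
  steps:
    - [0,[0.15,-0.12,0.2],0]
    - [0,[0.2,-0.17,0.2],0]
    - [0,[0.2,-0.17,0.2],0]
    - [0,[0.2,-0.17,-0.8],0]
    - [0,[0.2,-0.17,-2.5],0]

```text
clock: 6.4
ee_pos: [0.4649, 0.1314, 0.124]
eef_rot: [0.993, 0.121, 0.011, -0.0]
force: [0.1, -0.6, 0.7]
opening: -0.0004
```

Emit:
drive_tool:
  steps:
    - [0,[-1.5,0,-5],0]
    - [0,[-3,0,-9],0]
    - [0,[-3,0,-9],0]
    - [0,[-3,0,-9],0]

```text
clock: 6.8
ee_pos: [0.4348, 0.1241, 0.2152]
eef_rot: [0.993, 0.121, 0.013, -0.0]
force: [0.0, -0.6, -0.5]
opening: -0.0004
```

```bash
python3 chk.py wrist6.png; python3 -c "
from h import *
snap('side','side6.png'); c=cv2.imread('pics/side6.png')[180:340,150:390]; cv2.imwrite('pics/side6c.png',cv2.resize(c,None,fx=3,fy=3))
for c in ['side','top']:
  for n in ['plunger_top','red_tube_cap','white_tube_cap','blue_tube_cap']: print(c,n,[(np.round(r['position'],3).tolist(),round(r['confidence'],2)) for r in cams.search_frame(c,n)[:2]])"
```

```text
[0.43482452 0.12411387 0.21521426] [ 0.04275248 -0.63736368 -0.51293178] 6.8
[365   0  41  24 455] [23. 39.] [0.5973 0.1178 0.109 ] R 0.0768 deg 25.9
[476  17  52  56 692] [38. 44.] [0.5961 0.0365 0.109 ] R 0.083 deg -35.1
[266  66  44  48 680] [37. 38.] [0.5337 0.1687 0.109 ] R 0.0846 deg 86.2
[488 150  45  42 536] [35. 36.] [0.5198 0.0009 0.109 ] R 0.0838 deg -95.7
[400 227  37  38 612] [32. 35.] [0.4506 0.0486 0.109 ] R 0.0854 deg -155.3
yellow [ 288  183   52   52 2088] [0.4585 0.1322 0.1103]
side plunger_top []
side red_tube_cap [([0.428, 0.429, 0.085], 0.62), ([0.599, 0.12, 0.146], 0.58)]
side white_tube_cap []
side blue_tube_cap []
top plunger_top [([0.438, 0.04, 0.11], 0.56)]
top red_tube_cap [([0.526, 0.168, 0.17], 0.61)]
top white_tube_cap []
top blue_tube_cap []
```

View pics/wrist6.png

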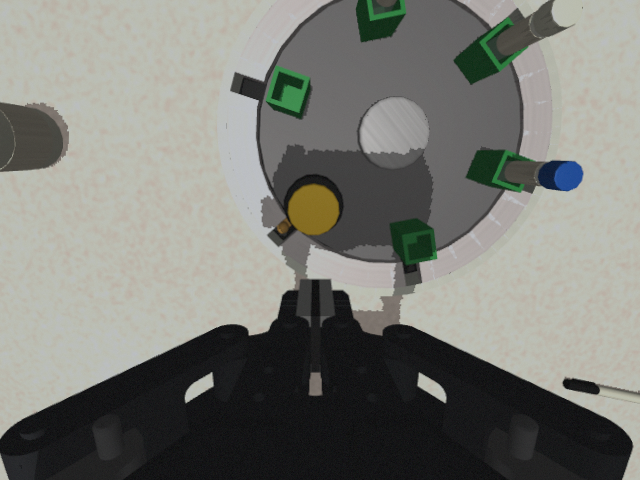

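View pics/side6c.png

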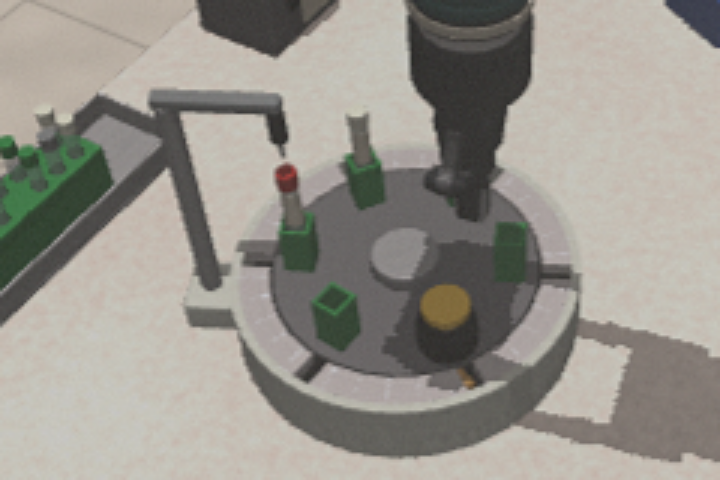

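The pictures show the red cap directly under the needle, the tubes upright, and the yellow cap up at 110.3 mm, at (0.4585, 0.132), where it was predicted to end. The gripper is clear, so I'm handing in.

```bash
python3 -c "
from h import *
s=readout.observe();print(s['clock'],s['joint_velocities'].round(3),s['force'].round(2)); print(workorder.job_done())"
```

```text
7.3 [ 0.001 -0.006 -0.004  0.    -0.    -0.   ] [ 0.51 -0.36 -0.93]
the job is handed in; nothing more can be done
None
```

I pressed the yellow plunger in with the shut fingertips and dragged the table one hole clockwise (about −60°). Then I lifted off so the plunger sprang up into the hole, and handed the job in at 7.3 s.

- **Plunger:** it is up. The last wrist picture puts its cap at 110.3 mm, at (0.4585, 0.132), within about 1 mm of the predicted place.
- **Table:** the seats measured in the last wrist picture line up with the hole positions to about 2° or better.
- **Tubes:** the side picture shows the red-capped tube directly under the needle. The red and white tubes stand upright in their seats there. The blue one is hidden by the arm in that picture, but the wrist picture shows it in its seat.
- **Robot:** the arm stood still, clear of everything, with the fingertips at 215 mm and no contact force (about 1 N of sensor noise).

**Checks that disagreed:**
- The last detector results from the top camera were from an old picture, so I ignored them.
- In the side camera the detector's first choice for the red cap was the reagent bottle. Its second, (0.599, 0.120), fits the probe station.
- The detectors did not find the white or blue caps at the end, so those two I judged only by eye.
- I did not measure the bystanders again. The arm never came near them.

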